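# Refill the pantry moisture absorber and snap its cover on

## Robot

A 6-joint arm with a two-finger parallel gripper is mounted at the origin on the work surface. World frame = base frame: x ahead of the robot, y to its left, z up, the work surface at z = 0. Lengths are in mm, angles in rad, forces in N, time in s.
With the tool pointing down it reaches from about 350 to 925 mm from the base axis. Payload 6.4 kg.
Tool frame: the origin (TCP) lies midway between the tips of the shut fingers; the grasp point (between the pads) lies arm.grasp_offset behind it (arm.grasp_offset is the distance from the TCP to the grasp point, in mm); z points along the fingers, y is the line along which they close (so a half turn about z gives the same grasp; the last joint's range is limited). The gripper opens to 85 mm and grips with 20 to 120 N. Pads are 22 mm wide; open, the fingers measure 114 mm over their backs; the gripper's body (76 mm by 85 mm) begins 54 mm behind the grasp point. The pads swing forward as they close: fully open they stand 13 mm farther back than shut.
Start: joints at [-0.174, 0.245, 1.558, -0, 1.339, -0.174], TCP at [650.011, 0.004, 231.29] pointing down, gripper open.
Joint ranges: [-3.13, 3.13], [-1.02, 2.26], [0.13, 2.54], [-0.95, 4.09], [0.21, 2.88], [-2.74, 2.74]. Speed limits (rad/s): [2.57, 2.57, 3.14, 3.14, 3.14, 3.14].

## Interface

Orientations are given as a unit quaternion [w, x, y, z].
In Python, from cell import arm, inverse_kinematics, eyes gives the robot as it stands. Calls block until the motion is done:
- arm.move_pose(position, orientation): joint-space move of the TCP to a pose.
- arm.move_straight(position, rotation=None, vel=150, stop_force=None): straight line of the TCP; rotation=None keeps the orientation; vel is the mean speed in mm/s. With stop_force (N) it stops when the force on the tool has changed by that much, and returns True; else False.
- arm.set_joints(angles): joint-space move.
- arm.move_gripper(opening): finger opening in mm; the grip force is fixed at half the most; returns when the fingers have stopped.
- arm.wait(seconds).
- inverse_kinematics(position, orientation): joint angles nearest the present ones, or None.
- arm.read_state(): the state.
- eyes.camera(name): name is "scene" or "side" or "wrist"; returns the picture (384x512x3 uint8, red, green, blue); there is no depth.
- eyes.calibration(name): a dict with "camera_matrix" (3x3 intrinsics, pixels), "k1" (the pictures are not rectified: a ray, as slopes to the right and down, at radius r is drawn at 1 + k1 r^2 times it, then the intrinsics apply), "R" (3x3) and "t" (3): a world point X has camera coordinates R X + t. Camera axes: x right, y down, z forward; pixel columns grow to the right and rows downward; lengths in mm; the calibration is good to about 2 mm. A picture is of the moment at which its call begins: read the wrist's pose just before it. calibration takes no time and is no camera call; for the wrist camera it gives the pose at the moment of the call.
A pose or a line that the arm cannot do raises arm.PlanningError and nothing moves.
- arm.job_done(): hands the job in; it is judged then, once.
The state is a dict: "clock": time; "joint_pos": joint angles; "dq": joint speeds; "joint_torque": joint torques, N m; "ee_pos": TCP position; "tcp_rot": TCP orientation; "contact_force": force on the tool from outside, world axes, zero at the start; "moment": the same for the moment, N m; "finger_gap": finger opening in mm; "finger_force": force on a finger pad.
Only numpy, scipy, OpenCV 4.12 (cv2) and the standard library are available. Lean on these libraries where they do the work, as an engineer would, in place of code of your own. Each camera call takes 0.05 s, during which the arm holds its last target. There are 200 camera calls.

## Task

Refill the moisture absorber: set the blue salt tablet gently down inside the round collar in the open grey tub, then fit the teal grille cover on the tub and press it straight down until both clip arms have snapped under the tub's rim and the cover is fully home. The plastic is brittle, so stop pressing once it is home, and leave the tub standing where it is and the other pantry things alone.

Things in the scene. Friction and masses are not known exactly. Their poses are not given: they have to be found in the camera images.
- tub: Open grey-blue plastic tub of a moisture absorber, loose, 0.25 to 0.45 kg. Rim 104 (x) by 151 mm (y, its long way), 75 mm high, mouth 88 by 134 mm inside. Origin: centre of its underside; z up. At the two y ends the rim is a bead 4 mm thick, ramped outside and flat below, that stands 5.5 mm out over the wall: the cover's clips snap under it.
- tub_rim (a point): Centre of the tub's mouth, level with the top of the rim, 75 mm above the shelf; axes as the tub. The cover's origin comes to lie here when it is fully home.
- tub_deck (a point): Centre of the white strainer deck inside the tub, 35 mm below the rim; a round collar, 62 mm inside diameter and 6 mm high, stands on the deck around this point. The tablet lies on the deck inside the collar.
- cover: Teal grille cover, about 0.1 kg, 104 (x) by 150 mm (y), dome 16 mm high. Origin: centre of its flange's underside, which lands on the rim; it starts standing level on its blades, origin 18.6 mm above the shelf. Tapered blades reach 18.5 mm below the flange and enter the tub's mouth with 1.5 mm play a side. A dark clip arm hangs 17 mm below the flange at each y end. Fits either way round.
- cover_grip (a point): Centre of the top face of the cover's white finger rib, 36 mm above the cover's origin; axes as the cover. The rib stands 20 mm tall on the dome, 50 mm long along x and 12 mm thick along y: pinch it across y.
- clip_a (a joint): Angle of the sprung clip arm at the cover's +y end, rad: 0 = at rest, hanging straight; grows as it is spread outward, to about 0.15 to 0.2 as it rides over the bead; back to 0 once snapped under it.
- clip_b (a joint): The same for the clip arm at the cover's -y end. Pressing: the clips touch the bead about 9 mm before the cover is home, resistance climbs to 14 to 22 N, 2 to 4 mm before home; it drops as each clip snaps and rises hard when the flange meets the rim. The plastic cracks above 40 N between cover and tub.
- tablet: Light blue pressed-salt tablet, a disc 56 mm in diameter and 24 mm thick, about 0.11 kg, lying flat on the shelf. Origin: centre of its underside.
- bottle_a: Empty clear twist-cap bottle with a red cap, 64 mm in diameter, 230 mm tall, very light and easily tipped. Origin: centre of its underside. To be left alone.
- bottle_b: Empty clear twist-cap bottle with a blue cap, 64 mm in diameter, 230 mm tall, very light and easily tipped. Origin: centre of its underside. To be left alone.
- mate_gourd: Brown ceramic mate gourd, 82 mm in diameter, 88 mm tall. Origin: centre of its underside. To be left alone.
- bombilla: Steel bombilla (drinking straw) lying along y, 190 mm long, 9 mm high. Origin: centre of its underside. To be left alone.
- tea_tin: Round aluminium tea tin with a green band, 82 mm in diameter, 107 mm tall. Origin: centre of its underside. To be left alone.
- sugar_jar: Small glass sugar jar, lid closed, 72 mm in diameter, 95 mm tall. Origin: centre of its underside. To be left alone.
- peach_can: Can with an orange label, 74 mm in diameter, 85 mm tall. Origin: centre of its underside. To be left alone.
There are look-alikes about, which are no part of the job. What is shaped like the cover but pink or purple is not meant.

How it is judged:
By the outcome, as a careful person would: the job done as asked, in the order asked, and still so for the second after the job is handed in, with the robot touching nothing.
It also fails if it takes over 64 s, if anything falls off the work surface, if the arm or the gripper's body presses on something with over 40 N, if the wrist force passes 120 N, or if a joint passes its speed limit or range.

## Working session

There is one attempt and no reset: what is moved stays moved. The work goes in short steps, each a Python script; the robot and the scene stay as the last script left them, time stands still between calls to the robot, and variables do not carry over. Pictures are saved under pics/ and viewed, at most 10 in all, crops included, and the job is handed in when it is done.

```bash
ls; mkdir -p pics; python3 - <<'E'
from cell import arm, eyes
import cv2, numpy as np
for n in ["scene","side","wrist"]:
    im=eyes.camera(n); np.save(f"pics/{n}0.npy",im)
    cv2.imwrite(f"pics/{n}0.png",im[:,:,::-1])
    c=eyes.calibration(n); print(n,c["camera_matrix"].tolist(),c["k1"],(-c["R"].T@c["t"]).round(), c["R"].round(2).tolist())
a=cv2.imread("pics/scene0.png");b=cv2.imread("pics/side0.png")
print(arm.read_state(), arm.grasp_offset)
E
```

```text
pics
scene [[371.69665935861065, 0.0, 251.8602034829341], [0.0, 371.69665935861065, 204.04310585993275], [0.0, 0.0, 1.0]] -0.038544831017553564 [1069. -659.  751.] [[0.83, 0.56, -0.02], [0.32, -0.5, -0.8], [-0.45, 0.66, -0.6]]
side [[368.43403409729984, 0.0, 259.8038318941407], [0.0, 368.43403409729984, 192.4982985277319], [0.0, 0.0, 1.0]] -0.1025839311232501 [ 514. 1144.  988.] [[-1.0, -0.06, -0.02], [-0.03, 0.65, -0.76], [0.06, -0.76, -0.65]]
wrist [[327.55275973996993, 0.0, 258.825016507249], [0.0, 327.55275973996993, 191.93169769313778], [0.0, 0.0, 1.0]] -0.09310645619318723 [650.  67. 373.] [[1.0, -0.0, -0.0], [-0.0, -0.96, 0.27], [-0.0, -0.27, -0.96]]
{'clock': 0.15, 'joint_pos': array([-1.74106758e-01,  2.45684394e-01,  1.55873338e+00,  8.72152389e-06,
        1.33871850e+00, -1.74133738e-01]), 'dq': array([ 4.57994525e-04, -1.79210470e-03, -2.47180945e-03,  5.27918693e-04,
       -5.00582713e-05, -4.65213923e-04]), 'joint_torque': array([ 3.57137314e-04, -4.29984105e+01, -3.26552796e+01, -1.40693478e-04,
        3.52074814e-03,  1.27692519e-05]), 'ee_pos': array([6.49568415e+02, 7.96188462e-02, 2.30414136e+02]), 'tcp_rot': array([-6.34483358e-04,  7.07097743e-01,  7.07115398e-01, -4.39479018e-04]), 'contact_force': array([ 0.34120209, -0.15554591, -0.70996601]), 'moment': array([-0.01335612,  0.07968041, -0.00031549]), 'finger_force': 0.0, 'finger_gap': 85.57193341561134} 18.700000000000003
```

View pics/scene0.png

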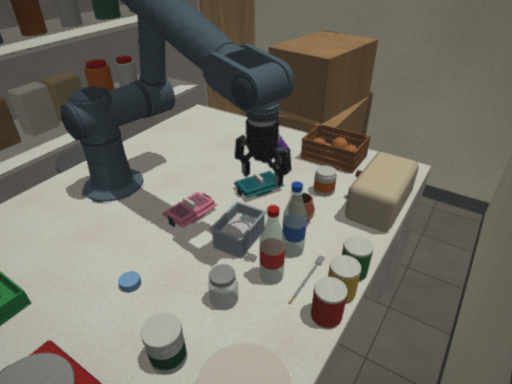

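View pics/side0.png

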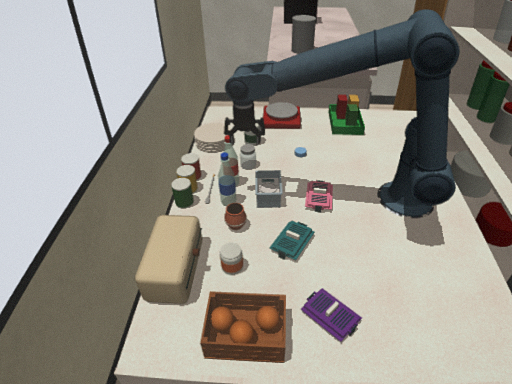

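View pics/wrist0.png

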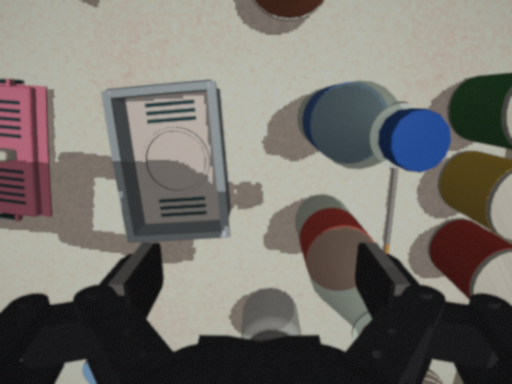

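Scene view: the tub is at (240,228), the teal cover at (258,184), the tablet at (130,281), and the two bottles are just right of the tub. Wrist view: tub rim corners are near (105,88), (213,82), (229,235) and (128,241).

```bash
cat > h.py <<'E'
from cell import arm, eyes, inverse_kinematics
import cv2, numpy as np
from scipy.spatial.transform import Rotation as Rn
def ray(c,uv):
    uv=np.atleast_2d(np.float64(uv)); K=c["camera_matrix"]
    d=(uv-K[[0,1],2])/K[[0,1],[0,1]]; r=np.linalg.norm(d,axis=1,keepdims=True)
    s=r.copy()
    for _ in range(20): s=r/(1+c["k1"]*s*s)
    p=d*np.where(r>0,s/np.maximum(r,1e-9),1)
    return -c["R"].T@c["t"], np.c_[p,np.ones(len(p))]@c["R"]
def plane(c,uv,z):
    o,d=ray(c,uv); return o+d*((z-o[2])/d[:,2])[:,None]
def proj(c,X):
    X=np.atleast_2d(X)@c["R"].T+c["t"]; p=X[:,:2]/X[:,2:]
    p=p*(1+c["k1"]*(p**2).sum(1,keepdims=True)); K=c["camera_matrix"]
    return p*K[[0,1],[0,1]]+K[[0,1],2]
def snap(n,name):
    c=eyes.calibration(n); im=eyes.camera(n); np.savez(f"pics/{name}.npz",im=im,**c)
    cv2.imwrite(f"pics/{name}.png",im[:,:,::-1]); return im,c
def load(name):
    z=np.load(f"pics/{name}.npz"); return z["im"],{k:z[k] for k in ("camera_matrix","k1","R","t")}
def hsvmask(im,lo,hi): 
    return cv2.inRange(cv2.cvtColor(im,cv2.COLOR_RGB2HSV),np.array(lo),np.array(hi))
def blobs(m,amin=30):
    n,l,s,c=cv2.connectedComponentsWithStats(m)
    return sorted([(int(s[i,4]),c[i].round(1).tolist(),s[i,:4].tolist(),l==i) for i in range(1,n) if s[i,4]>=amin],key=lambda b:-b[0])
def quat(yaw):
    """tool down, tool y (closing line) at angle yaw from world y... tool y = (-sin,cos)->yaw 0 = world y"""
    y=np.array([-np.sin(yaw),np.cos(yaw),0]); z=np.array([0,0,-1.]); x=np.cross(y,z)
    q=Rn.from_matrix(np.c_[x,y,z]).as_quat(); return q[[3,0,1,2]]
E
python3 - <<'E'
from h import *
print(Rn.from_quat(np.array([7.07e-1,7.07e-1,0,0])).as_matrix().round(2).tolist())
ims={n:np.load(f"pics/{n}0.npy") for n in ("scene","side","wrist")}
cs={n:eyes.calibration(n) for n in ims}
for n in ("scene","side"):
    for col,lo,hi,z in (("teal",(82,120,40),(97,255,255),20),("blue",(98,80,90),(115,255,255),24)):
        for b in blobs(hsvmask(ims[n],lo,hi))[:4]: print(n,col,b[:3],plane(cs[n],b[1],z).round(0).tolist())
print("rim",plane(cs["wrist"],[(105,88),(213,82),(229,235),(128,241)],75).round(1).tolist())
print("scene bottle caps",plane(cs["scene"],[(273,212),(297,188)],230).round().tolist(),"side",plane(cs["side"],[(225,157),(228,142)],230).round().tolist())
print("gourd/jar",plane(cs["side"],[(235,208),(248,150)],90).round().tolist(), "can",plane(cs["side"],[(231,249)],85).round().tolist())
print("tea tin, sugar scene",plane(cs["scene"],[(162,330),(222,275)],100).round().tolist())
E
```

```text
[[0.0, 1.0, 0.0], [1.0, 0.0, 0.0], [0.0, 0.0, -1.0]]
scene teal (563, [256.7, 184.8], [236, 172, 39, 25]) [[463.0, 256.0, 20.0]]
scene blue (296, [129.6, 280.6], [119, 272, 21, 19]) [[433.0, -301.0, 24.0]]
scene blue (56, [296.8, 184.6], [292, 182, 11, 6]) [[585.0, 328.0, 24.0]]
side teal (132, [293.2, 233.2], [275, 222, 36, 21]) [[463.0, 238.0, 20.0]]
side teal (48, [303.7, 244.6], [294, 232, 20, 27]) [[427.0, 291.0, 20.0]]
side blue (70, [300.2, 151.3], [296, 148, 10, 9]) [[427.0, -274.0, 24.0]]
side blue (30, [223.9, 154.5], [221, 152, 7, 6]) [[776.0, -235.0, 24.0]]
rim [[512.5, 80.9, 75.0], [609.9, 84.1, 75.0], [620.6, -59.3, 75.0], [518.6, -66.5, 75.0]]
scene bottle caps [[730.0, -80.0, 230.0], [730.0, 35.0, 230.0]] side [[714.0, 75.0, 230.0], [716.0, -23.0, 230.0]]
gourd/jar [[673.0, 190.0, 90.0], [658.0, -178.0, 90.0]] can [[666.0, 377.0, 85.0]]
tea tin, sugar scene [[658.0, -393.0, 100.0], [669.0, -206.0, 100.0]]
```

```bash
python3 - <<'E'
from h import *
for n,p in (("tub1",(610,10,231)),("cov1",(505,250,231)),("tab1",(480,-290,231))):
    arm.move_pose(p,quat(0)); arm.wait(0.2); s=arm.read_state(); print(n,s["clock"],s["ee_pos"].round(1),s["joint_pos"].round(2)); snap("wrist",n)
ims=[cv2.imread(f"pics/{n}.png") for n in ("tub1","cov1","tab1")]
cv2.imwrite("pics/m1.png",cv2.vconcat([cv2.hconcat([i[:290,56:456] for i in ims[:2]]),cv2.hconcat([ims[2][:290,56:456],ims[2][:290,56:456]*0])]))
E
```

```text
tub1 1.75 [610.1  10.  231. ] [-0.17  0.15  1.66  0.    1.32 -1.74]
cov1 3.025 [505.7 249.  230.9] [ 0.26  0.04  1.78 -0.    1.32 -1.31]
tab1 5.225 [ 480.3 -289.4  231. ] [-0.74  0.04  1.79  0.    1.32 -2.32]
```

View pics/m1.png

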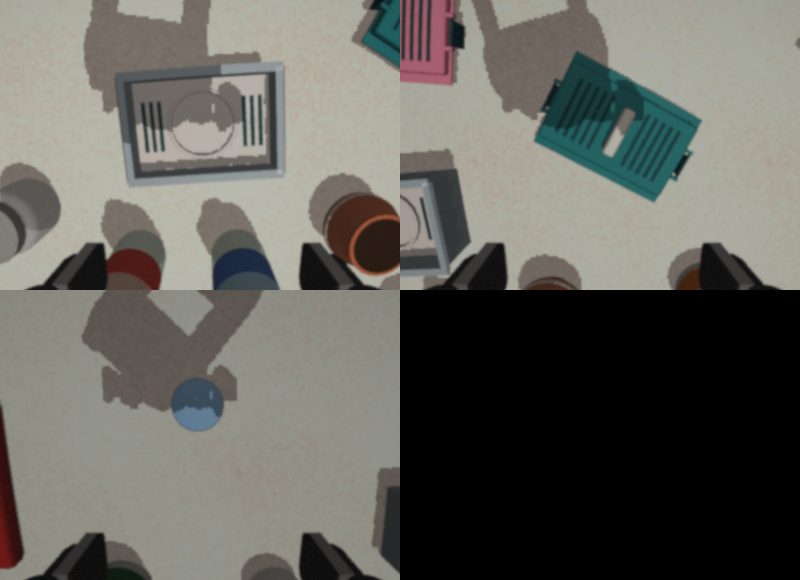

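The tub rim spans about (173–340, 63–186) and its collar centre is near (259,123). The cover is yawed, with its rib near (275,132), and the tablet is at (253,114). Next I measure these properly.

```bash
cat > meas.py <<'E'
from h import *
def rect(P):
    r=cv2.minAreaRect(np.float32(P[:,:2])); b=cv2.boxPoints(r)
    e=b[1]-b[0],b[2]-b[1]; i=int(np.linalg.norm(e[1])>np.linalg.norm(e[0])); l=e[i]; 
    if l[1]<0: l=-l
    return np.array(r[0]).round(1), np.sort(r[1]).round(1), round(float(np.arctan2(-l[0],l[1])),4)  # yaw of long axis from world y
def biggest(m,near=None):
    cs,_=cv2.findContours(m,cv2.RETR_EXTERNAL,cv2.CHAIN_APPROX_NONE)
    return max(cs,key=cv2.contourArea)[:,0,:]
def tub(name):
    im,c=load(name); h=cv2.cvtColor(im,cv2.COLOR_RGB2HSV); print(h[180,250],h[70,250],h[120,180],h[250,400])
    m=hsvmask(im,(95,25,40),(125,140,255)); m[230:]=0; m[:,:150]=0; m[:,390:]=0
    m=cv2.morphologyEx(m,cv2.MORPH_OPEN,np.ones((2,2)))
    cn=biggest(m); print("tub rim",rect(plane(c,cn,75)),cv2.boundingRect(cn)); cv2.imwrite("pics/mt.png",m); return m
def tablet(name,z=24):
    im,c=load(name); m=hsvmask(im,(98,60,40),(118,255,255)); m[230:]=0; m[:,:150]=0; m[:,390:]=0
    cn=biggest(m); P=plane(c,cn,z); print("tablet",cv2.minEnclosingCircle(np.float32(P[:,:2])),P[:,:2].mean(0),np.ptp(P,axis=0))
def cover(name,z=20,zr=54.6):
    im,c=load(name); m=hsvmask(im,(80,100,20),(100,255,255)); m=cv2.morphologyEx(m,cv2.MORPH_CLOSE,np.ones((3,3)))
    cn=biggest(m); print("cover",rect(plane(c,cn,z)),cv2.boundingRect(cn))
    f=np.zeros_like(m); cv2.fillPoly(f,[cn],255); f=cv2.erode(f,np.ones((15,15)))
    w=cv2.bitwise_and(f,hsvmask(im,(0,0,60),(40,90,255))); b=blobs(w)
    print([x[:3] for x in b[:4]])
    for x in b[:2]:
        q=np.argwhere(x[3])[:,::-1]; print("rib",rect(plane(c,q,zr)), plane(c,x[1],zr).round(1))
E
python3 - <<'E'
from meas import *
tub("tub1"); tablet("tab1"); cover("cov1")
im,c=load("tub1"); g=cv2.GaussianBlur(cv2.cvtColor(im,cv2.COLOR_RGB2GRAY),(3,3),0)
ci=cv2.HoughCircles(g,cv2.HOUGH_GRADIENT,1.5,40,param1=60,param2=20,minRadius=24,maxRadius=42)
print(ci)
for x in ci[0][:3]: print(plane(c,x[:2],46).round(1))
E
```

```text
[ 97  15 153] [100  16  93] [103  20  91] [  9 147  66]Traceback (most recent call last):
  File "<stdin>", line 2, in <module>
  File "meas.py", line 14, in tub
    cn=biggest(m); print("tub rim",rect(plane(c,cn,75)),cv2.boundingRect(cn)); cv2.imwrite("pics/mt.png",m); return m
  File "meas.py", line 9, in biggest
    return max(cs,key=cv2.contourArea)[:,0,:]
           ~~~^^^^^^^^^^^^^^^^^^^^^^^^
ValueError: max() iterable argument is empty
```

```bash
sed -i 's/(95,25,40),(125,140,255)/(85,10,30),(125,140,255)/' meas.py; python3 - <<'E'
from meas import *
m=tub("tub1"); tablet("tab1"); cover("cov1")
im,c=load("tub1"); g=cv2.GaussianBlur(cv2.cvtColor(im,cv2.COLOR_RGB2GRAY),(3,3),0)
ci=cv2.HoughCircles(g,cv2.HOUGH_GRADIENT,1.5,40,param1=60,param2=20,minRadius=24,maxRadius=42)
print(ci)
for x in ci[0][:3]: print(plane(c,x[:2],46).round(1))
o=im.copy(); o[m>0]=(255,0,0)
i2,c2=load("cov1"); o2=i2.copy(); o2[hsvmask(i2,(80,100,20),(100,255,255))>0]=(255,0,0)
cv2.imwrite("pics/m2.png",cv2.hconcat([cv2.resize(x[40:230,150:390],None,fx=1.66,fy=1.66)[:,:,::-1] for x in (o,o2)]))
E
```

```text
[ 97  15 153] [100  16  93] [103  20  91] [  9 147  66]
tub rim (array([565.1,   9.5]), array([102.6, 147. ]), 0.0663) (173, 64, 168, 124)
tablet ((426.57403564453125, -296.2343444824219), 26.505653381347656) [ 426.39669895 -296.25282269] [5.24065053e+01 5.22704751e+01 1.13686838e-13]
cover (array([468.3, 264.3]), array([102. , 164.1]), -0.4836) (191, 53, 165, 148)
[(589, [274.2, 131.9], [260, 109, 31, 47])]
rib (array([467.4, 262.8]), array([11.8, 48. ]), 1.0879) [[467.  263.1  54.6]]
[[[398.25 206.25  32.55]
  [ 47.25 234.75  34.2 ]
  [300.75 288.75  41.1 ]
  [437.25 245.25  29.55]
  [266.25 116.25  39.45]
  [452.25  27.75  34.5 ]
  [173.25 312.75  41.1 ]
  [507.75  39.75  41.1 ]
  [ 83.25 207.75  32.55]
  [300.75 146.25  24.6 ]
  [215.25 156.75  27.9 ]
  [215.25 110.25  32.85]
  [303.75  99.75  27.9 ]
  [195.75 254.25  25.8 ]
  [386.25 276.75  31.05]
  [138.75 278.25  26.25]
  [278.25 228.75  27.6 ]
  [218.25 200.25  39.45]
  [338.25 126.75  32.85]
  [260.25 312.75  27.75]
  [168.75 120.75  41.1 ]
  [234.75 281.25  32.7 ]
  [101.25 326.25  41.1 ]
  [300.75  33.75  41.1 ]
  [225.75 368.25  39.45]
  [ 36.75 332.25  39.45]
  [104.25 246.75  25.65]
  [425.25 311.25  39.3 ]
  [318.75 194.25  26.25]
  [488.25 327.75  32.55]]]
[[649.7 158.1  46. ]]
[[ 683.4 -229.3   46. ]]
[[748.4  56.9  46. ]]
```

View pics/m2.png

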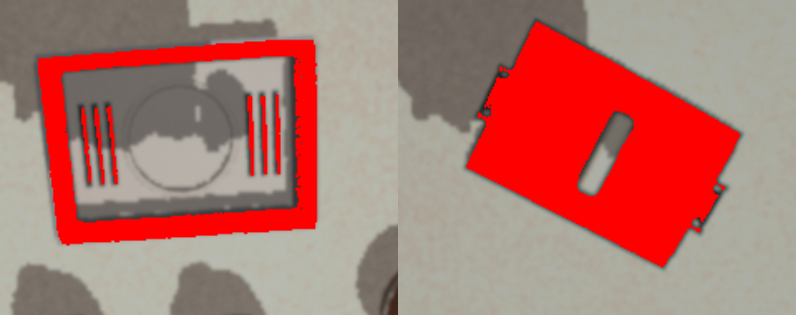

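```bash
python3 - <<'E'
from h import *
P=np.array([426.5,-296.2])
def st(t): s=arm.read_state(); print(t,round(s["clock"],2),s["ee_pos"].round(1),round(s["finger_gap"],1),s["finger_force"].round(1),s["contact_force"].round(1))
arm.move_pose([*P,60],quat(-np.pi/2)); arm.move_straight([*P,8],vel=80); arm.move_gripper(50); st("pinch1")
arm.move_gripper(75); arm.move_straight([*P,60],vel=150); arm.move_pose([*P,60],quat(0)); arm.move_straight([*P,8],vel=80); st("pre"); arm.move_gripper(75); 
im,c=snap("wrist","tab2"); arm.move_gripper(50); st("pinch2"); 
arm.move_straight([*P,110],vel=120); st("lift"); snap("wrist","tab3")
# view same rel. pose as tub1 not possible when held
E
```

```text
Traceback (most recent call last):
AttributeError: 'float' object has no attribute 'round'
```

```bash
python3 - <<'E'
from meas import *
P=np.array([426.5,-296.2])
def st(t): s=arm.read_state(); print(t,round(s["clock"],2),s["ee_pos"].round(1),round(s["finger_gap"],1),round(float(np.max(s["finger_force"])),1),s["contact_force"].round(1))
st("pinch1")
arm.move_gripper(75); arm.move_straight([*P,60],vel=150); arm.move_pose([*P,60],quat(0)); arm.move_straight([*P,8],vel=80); arm.move_gripper(50); st("pinch2")
arm.move_gripper(75); arm.move_straight([*P,60],vel=150); arm.move_pose([P[0]+45,P[1],180],quat(0)); arm.wait(0.2); st("view"); snap("wrist","tab2"); tablet("tab2")
arm.move_pose([*P,60],quat(0)); arm.move_straight([*P,8],vel=80); arm.move_gripper(50); st("grip")
arm.move_straight([*P,110],vel=120); st("lift"); snap("wrist","tab3")
im,c=load("tub1"); print("collar",plane(c,[259,123.1],46))
E
```

```text
pinch1 7.81 [ 427.2 -296.9    9.2] 53.6 63.1 [0.5 0.2 4.9]
pinch2 11.18 [ 427.3 -297.     9.3] 53.4 63.5 [-0.8  0.5  6.2]
view 12.79 [ 470.3 -295.3  177.6] 75.1 0.0 [ 1.  -0.1  1.4]
tablet ((427.7132873535156, -297.7347412109375), 26.723899841308594) [ 427.3617839  -297.82976574] [5.23561121e+01 5.27961658e+01 5.68434189e-14]
grip 14.54 [ 427.2 -297.     9.2] 53.2 63.2 [-0.6  0.4  5.7]
lift 15.54 [ 425.9 -295.6  109. ] 53.6 63.0 [ 0.3 -0.5 -1.2]
collar [[563.45808988   9.40058652  46.        ]]
```

View pics/tab3.png

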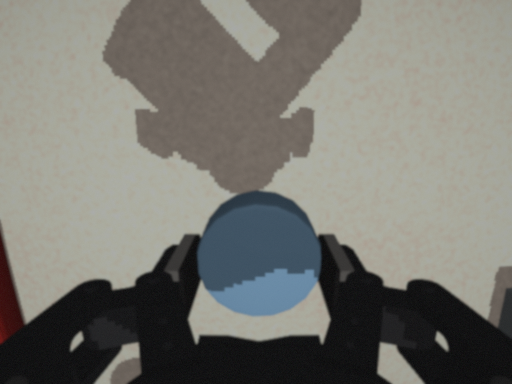

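Held tablet is centred between the pads, at about (260,253). The pinch position agrees with vision to about 1 mm, so I place it now.

```bash
cat >> h.py <<'E'
def st(t): s=arm.read_state(); print(t,round(s["clock"],2),s["ee_pos"].round(1),round(s["finger_gap"],1),round(float(np.max(s["finger_force"])),1),s["contact_force"].round(1)); return s
def fine(p,vel=60,n=2,tol=0.3):
    """move to p, then correct the command by the measured error; returns the command"""
    p=np.array(p,float); cmd=p.copy(); arm.move_straight(cmd,vel=vel); arm.wait(0.15)
    for _ in range(n):
        e=p-arm.read_state()["ee_pos"]
        if np.abs(e).max()<tol: break
        cmd=cmd+e; arm.move_straight(cmd,vel=40); arm.wait(0.15)
    return cmd
E
python3 - <<'E'
from h import *
T=[564.6,10.1]
arm.move_straight([426.5,-296.2,170],vel=200)
arm.move_pose([*T,170],quat(0.066)); arm.wait(0.1)
cmd=fine([*T,85],vel=100); s=st("hover")
cmd=cmd.copy(); d=cmd-s["ee_pos"]; print(d)
arm.move_straight([cmd[0],cmd[1],60+d[2]],vel=60); arm.wait(0.1); st("above collar")
hit=arm.move_straight([cmd[0],cmd[1],47+d[2]],vel=20,stop_force=4); s=st(hit)
E
```

```text
hover 19.36 [564.6  10.1  84.9] 53.6 63.2 [-0.5  0.  -0.9]
[ 0.02711206 -0.00234743  0.03866179]
above collar 20.02 [564.9  10.   60.3] 53.8 63.2 [ 0.3 -0.6 -0.8]
True 20.57 [564.5  10.1  49.3] 53.2 63.6 [-0.4  0.5  4.4]
```

```bash
python3 - <<'E'
from meas import *
arm.move_gripper(66); p=arm.read_state()["ee_pos"]; arm.move_straight([p[0],p[1],150],vel=100)
arm.move_pose([610,10,231],quat(0)); arm.wait(0.25); st("v"); im,c=snap("wrist","tub2"); tub("tub2")
m=hsvmask(im,(98,60,40),(118,255,255)); m[230:]=0; m[:,:150]=0; m[:,390:]=0
b=blobs(m)[:2]; print([x[:3] for x in b], plane(c,b[0][1],64))
arm.move_pose([468+45,264,210],quat(0)); arm.wait(0.25); st("v"); snap("wrist","cov2"); cover("cov2")
cv2.imwrite("pics/m3.png",cv2.resize(im[40:230,150:390],None,fx=2.5,fy=2.5)[:,:,::-1])
E
```

```text
v 22.73 [608.8  10.2 229.2] 66.3 0.0 [ 0.5  0.1 -0.1]
[ 96  16 157] [100  16  97] [100  16  93] [  8 154  71]
tub rim (array([565.1,   9.6]), array([102.3, 147.2]), 0.0678) (172, 65, 170, 125)
[(2628, [258.8, 127.7], [230, 99, 58, 58])] [[564.67153119   9.4675786   64.        ]]
v 24.08 [513.7 263.1 210.1] 66.0 0.0 [-0.   0.1  0.7]
cover (array([468.1, 263.9]), array([102.1, 164. ]), -0.4851) (173, 41, 176, 159)
[(663, [260.1, 125.2], [244, 100, 33, 51])]
rib (array([467.7, 263.2]), array([11.1, 48.6]), 1.081) [[467.1 263.5  54.6]]
```

View pics/m3.png

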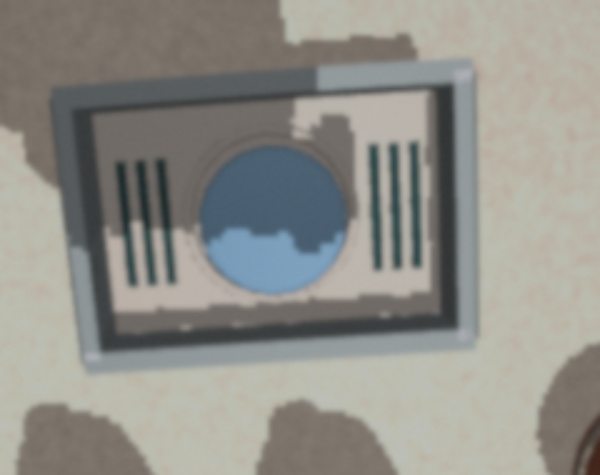

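Picture shows the blue tablet lying flat inside the collar with an even gap all round, and the tub hasn't moved. Next is the cover.

```bash
python3 - <<'E'
from h import *
C=[467.8,264.5]; q=quat(-0.484)
arm.move_gripper(45)
arm.move_pose([*C,100],q); cmd=fine([*C,70],vel=100,n=2); st("above")
d=cmd-arm.read_state()["ee_pos"]
cmd=fine([*C,37.5],vel=60); st("down")
arm.move_gripper(5); s=st("grip"); np.save("g.npy",s["ee_pos"])
arm.move_straight([C[0],C[1],150],vel=120); s=st("lift")
T=[564.9,10.2]
arm.move_pose([*T,150],quat(0.067)); arm.wait(0.1); cmd=fine([*T,120],vel=80,tol=0.2); s=st("hover")
snap("wrist","held"); snap("scene","held_s"); a=cv2.imread("pics/held.png"); b=cv2.imread("pics/held_s.png")[140:280,160:340]
cv2.imwrite("pics/m4.png",cv2.hconcat([a[:,:400],cv2.copyMakeBorder(cv2.resize(b,(400,311)),0,73,0,0,cv2.BORDER_CONSTANT)]))
print(Rn.from_quat(s["tcp_rot"][[1,2,3,0]]).as_matrix().round(3).tolist())
E
```

```text
above 26.43 [467.8 264.5  69.9] 45.0 0.0 [-0.4  0.3  0.1]
down 28.07 [467.7 264.5  37.4] 44.8 0.0 [ 0.1 -0.5 -0.4]
grip 28.48 [467.9 264.6  37.6] 10.2 61.8 [ 0.1 -0.2  1. ]
lift 29.57 [467.1 264.3 149. ] 10.3 61.7 [-0.6  0.  -1. ]
hover 32.2 [564.9  10.2 119.9] 10.5 61.6 [-0.6  0.2 -1. ]
[[-0.998, -0.067, 0.0], [-0.067, 0.998, -0.0], [-0.0, -0.0, -1.0]]
```

View pics/m4.png

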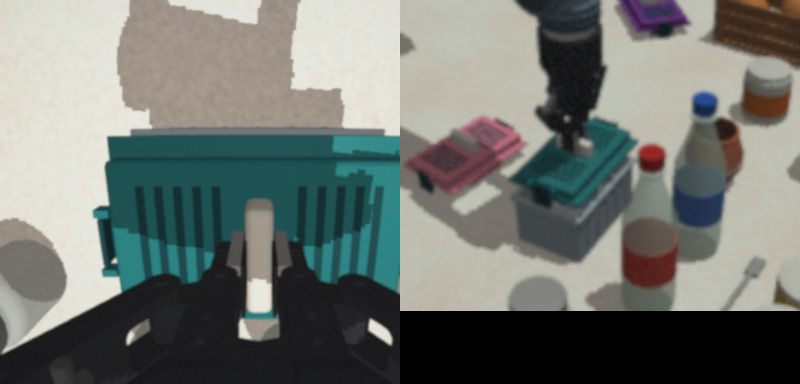

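The held cover hangs level. Its near flange edge is at row ~136, parallel to the tub rim edge at row ~129, so I check the x alignment numerically.

```bash
python3 - <<'E'
from h import *
im,c=load("held"); h=cv2.cvtColor(im,cv2.COLOR_RGB2HSV).astype(int)
for u in (170,200,230,260,290): print(u,[(r,*h[r,u]) for r in range(126,140)][::1] if u==230 else "", )
m=hsvmask(im,(80,100,20),(100,255,255))
for u in (160,230,320):
    rf=np.argmax(m[100:,u]>0)+100
    g=h[115:rf,u,0]; rr=115+np.argmax((g>80)&(g<130))
    R=Rn.from_euler("z",-0.067).as_matrix()
    L=lambda r,z: (R@(plane(c,[u,r],z)[0]-[564.9,10.2,0])).round(1)[:2]
    print(u,rf,rr,"flange",L(rf-.5,101),L(rf-.5,104),"rim",L(rr-.5,75))
E
```

```text
170 
200 
230 [(126, np.int64(14), np.int64(31), np.int64(154)), (127, np.int64(16), np.int64(21), np.int64(133)), (128, np.int64(60), np.int64(2), np.int64(115)), (129, np.int64(101), np.int64(17), np.int64(120)), (130, np.int64(98), np.int64(17), np.int64(122)), (131, np.int64(101), np.int64(17), np.int64(123)), (132, np.int64(97), np.int64(19), np.int64(121)), (133, np.int64(96), np.int64(22), np.int64(117)), (134, np.int64(94), np.int64(34), np.int64(105)), (135, np.int64(91), np.int64(79), np.int64(90)), (136, np.int64(91), np.int64(140), np.int64(84)), (137, np.int64(90), np.int64(156), np.int64(85)), (138, np.int64(91), np.int64(157), np.int64(86)), (139, np.int64(91), np.int64(159), np.int64(85))]
260 
290 
160 136 129 flange [-51.3 -49.5] [-51.6 -48.6] rim [-52.8 -57.1]
230 136 129 flange [-51.1 -14.9] [-51.4 -14.7] rim [-52.4 -17.1]
320 136 129 flange [-51.1  29.1] [-51.4  28.6] rim [-52.5  33.8]
```

```bash
python3 - <<'E'
from h import *
T=np.array([564.3,10.2])
cmd=fine([*T,115],vel=30,tol=0.2); st("hover")
d=cmd-arm.read_state()["ee_pos"]
hit=arm.move_straight([*cmd[:2],105+d[2]],vel=25,stop_force=5); s=st(hit); print(s["moment"].round(2))
E
```

```text
hover 32.77 [564.4  10.2 115. ] 10.6 61.6 [-0.1  0.  -1.4]
False 33.32 [564.2  10.2 104.8] 10.4 61.6 [ 0.2 -0.6 -1.9]
[-0.01 -0.02  0.  ]
```

```bash
python3 - <<'E'
from h import *
s=arm.read_state(); x,y=564.3,10.2
z=104.8
for zt in (99,97.5,96.5,95.5,94.8,94.2,93.6,93.0,92.4):
    hit=arm.move_straight([x,y,zt],vel=6,stop_force=27); s=st((zt,hit))
    if hit: break
    if -s["contact_force"][2]>0 and False: break
    if zt<=94.8 and s["contact_force"][2]>24: break
E
```

```text
(99, False) 34.46 [565.5   9.9 101.4] 10.7 63.2 [-2.6 -1.3 10.4]
(97.5, False) 34.86 [565.4   9.8 100.9] 10.7 64.2 [-7.4  0.  17. ]
(96.5, False) 35.17 [565.5   9.7 100.5] 10.4 64.7 [-9.7 -0.1 21.8]
(95.5, False) 35.49 [565.6   9.7  99.9] 10.1 65.1 [-11.4  -0.1  23. ]
(94.8, False) 35.76 [565.6   9.7  99.6] 10.5 65.3 [-11.9  -0.5  25.6]
```

The arm is compliant and drifts +x under load, jamming the cover sideways with Fx about -12 N. I relieve that before pressing further.

```bash
python3 - <<'E'
from h import *
x,y,z=564.3,10.2,97.0
arm.move_straight([x,y,z],vel=10); arm.wait(0.1); s=st("eased")
for _ in range(4):
    f=s["contact_force"]
    if abs(f[0])<1.5 and abs(f[1])<1.5: break
    x+=np.clip(f[0]/6,-1,1); y+=np.clip(f[1]/6,-1,1)
    arm.move_straight([x,y,z],vel=10); arm.wait(0.15); s=st((round(x,2),round(y,2))); 
print(s["moment"].round(2))
snap("side","side3"); snap("scene","scene3"); snap("wrist","wr3")
E
```

```text
eased 36.23 [565.4   9.7  99.6] 10.7 63.5 [-5.7 -1.  12.8]
(np.float64(563.34), np.float64(10.03)) 36.62 [565.4   9.7  99.7] 10.8 63.0 [-0.9 -0.2 10.3]
[-0.07  0.25 -0.06]
```

```bash
python3 - <<'E'
from h import *
x,y,z=563.34,10.03,97.0; pk=0
for i in range(22):
    z-=0.7
    hit=arm.move_straight([x,y,z],vel=8,stop_force=20); arm.wait(0.05); s=st((round(z,1),round(x,1),hit)); f=s["contact_force"]
    x+=np.clip(f[0]/5,-.8,.8); y+=np.clip(f[1]/5,-.8,.8)
    if f[2]>27 or s["ee_pos"][2]<95.2: break
E
```

```text
(96.3, 563.3, False) 37.08 [565.3   9.7  99.6] 10.8 63.7 [-4.2  0.1 14.4]
(95.6, np.float64(562.5), False) 37.41 [565.3   9.6  99.5] 10.8 63.8 [-2.3 -0.3 15.8]
(94.9, np.float64(562.1), False) 37.72 [565.3   9.6  99.4] 10.6 64.2 [-3.3  0.5 17.7]
(94.2, np.float64(561.4), False) 38.04 [565.2   9.6  99.2] 10.3 64.3 [-2.3 -0.7 18.6]
(93.5, np.float64(560.9), False) 38.35 [565.2   9.4  98.8] 10.6 64.3 [-1.1  0.3 18.4]
(92.8, np.float64(560.7), False) 38.65 [565.2   9.4  98.3] 10.5 64.5 [-1.3  0.4 19.9]
(92.1, np.float64(560.5), False) 38.95 [565.2   9.4  97.8] 10.4 64.5 [-1.4 -0.3 20.4]
(91.4, np.float64(560.2), False) 39.25 [565.1   9.4  97.2] 10.3 64.5 [-1.1 -0.3 20. ]
(90.7, np.float64(560.0), False) 39.55 [564.6   8.7  95.5] 10.4 63.7 [ 1.9 -1.5 14.4]
(90.0, np.float64(560.3), False) 39.86 [564.6   8.7  94.1] 10.5 63.3 [ 4.4 -1.5 11.2]
```

```bash
python3 - <<'E'
from h import *
x,y,z=561.2,9.7,90.0
for i in range(8):
    z-=0.5
    arm.move_straight([x,y,z],vel=8,stop_force=15); arm.wait(0.05); s=st((round(z,1),round(x,1))); f=s["contact_force"]
    x+=np.clip(f[0]/5,-.8,.8); y+=np.clip(f[1]/5,-.8,.8)
    if f[2]>22: break
snap("side","side4"); snap("scene","scene4"); snap("wrist","wr4")
a=cv2.imread("pics/scene4.png")[180:270,190:310]; b=cv2.imread("pics/side4.png")[150:225,220:320]
cv2.imwrite("pics/m5.png",cv2.hconcat([cv2.resize(a,(400,300),interpolation=cv2.INTER_CUBIC),cv2.resize(b,(400,300),interpolation=cv2.INTER_CUBIC)]))
E
```

```text
(89.5, 561.2) 40.18 [564.6   8.7  94.1] 10.6 64.1 [-2.1 -2.1 17.1]
(89.0, np.float64(560.8)) 40.48 [564.6   8.7  94.1] 10.6 64.4 [-2.3 -1.4 18.8]
(88.5, np.float64(560.3)) 40.78 [564.7   8.6  94.1] 10.7 64.6 [-1.4  1.5 21.2]
(88.0, np.float64(560.1)) 41.08 [564.6   8.7  94.1] 10.4 64.9 [-2.3  0.7 23.7]
```

View pics/m5.png

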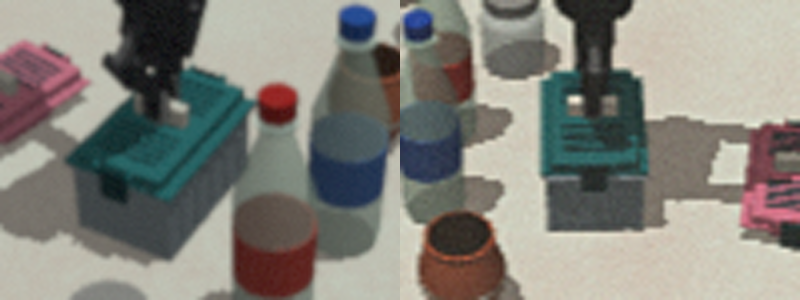

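The cover is seated flush and reads stiff at TCP 94.1, against 94.0 expected for home. I unload, release and check.

```bash
python3 - <<'E'
from meas import *
arm.move_straight([564.5,8.8,94.0],vel=15); arm.wait(0.2); s=st("unload")
arm.move_gripper(40); st("open"); arm.move_straight([564.5,8.8,150],vel=80)
arm.move_pose([610,10,231],quat(0)); arm.wait(0.25); st("v"); snap("wrist","fin"); cover("fin",75,111); snap("side","side5"); snap("scene","scene5")
a=cv2.imread("pics/fin.png")[30:290,80:430]; b=cv2.imread("pics/scene5.png")[180:270,190:310]; 
cv2.imwrite("pics/m6.png",cv2.hconcat([cv2.resize(a,(400,300)),cv2.resize(b,(400,300),interpolation=cv2.INTER_CUBIC)]))
E
```

```text
unload 42.08 [564.6   8.8  94.1] 10.5 62.2 [-0.8 -0.2  3.6]
open 42.48 [564.2   8.9  93.5] 40.1 0.0 [ 0.2 -0.5 -0.9]
v 44.03 [608.8  10.1 229.1] 39.9 0.0 [-0.5  0.1  0.1]
cover (array([564.9,   8.1]), array([103., 167.]), 0.0664) (164, 65, 187, 125)
[(846, [257.0, 131.2], [249, 101, 17, 62])]
rib (array([564.6,   8.1]), array([11. , 48.2]), -1.506) [[564.   8. 111.]]
```

View pics/m6.png

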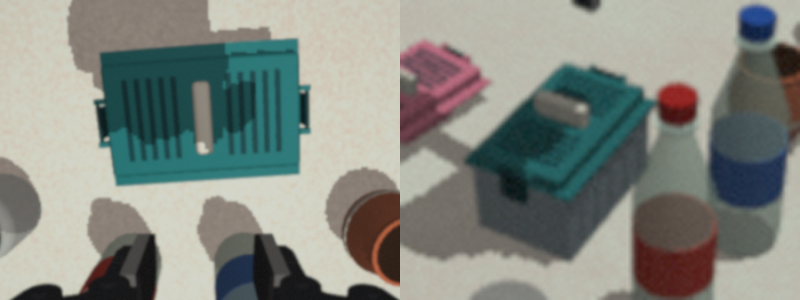

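```bash
python3 - <<'E'
from meas import *
for name,z,C,yaw in (("cov2",20,(468.1,263.9),-.485),("fin",76.5,(564.9,8.1),.0664)):
    im,c=load(name); m=cv2.morphologyEx(hsvmask(im,(80,60,15),(100,255,255)),cv2.MORPH_CLOSE,np.ones((3,3)))
    P=plane(c,biggest(m),z)[:,:2]-C; P=P@np.array([[np.cos(yaw),-np.sin(yaw)],[np.sin(yaw),np.cos(yaw)]])
    a=np.abs(P[:,0]); cl=P[a<22,1]; fl=P[(a>30)&(a<46),1]
    print(name,"clip",cl.min().round(1),cl.max().round(1),"flange",np.median(fl[fl<-60]).round(1),np.median(fl[fl>60]).round(1), "x",P[:,0].min().round(1),P[:,0].max().round(1))
E
```

```text
cov2 clip -82.8 83.0 flange -74.4 73.8 x -51.7 51.7
fin clip -84.0 83.1 flange -74.5 74.5 x -51.9 51.8
```

Both clips sit at their rest distance from the flange (about 9 mm, as before fitting) and the cover is level at home height.

```bash
python3 -c "
from cell import arm
print(arm.job_done(), arm.read_state()['clock'])"
```

```text
the job is handed in; nothing more can be done
the job is handed in; nothing more can be done
```

I handed the job in at about 45 s: the tablet lies inside the collar, and the cover is pressed fully home with both clips measuring back at rest. Pressing peaked at about 28 N including a brief sideways jam, and the tub ended up about 1 mm from where it stood.

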